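Fetch a sorting tray and hold the parts case open

ROBOT

A 6-joint arm with a two-finger parallel gripper is mounted at the origin on the work surface. World frame = base frame: x ahead of the robot, y to its left, z up, the work surface at z = 0. Lengths are in m, angles in rad, forces in N, time in s.
With the tool pointing down it reaches from about 0.375 to 0.9 m from the base axis. Payload 3.1 kg.
Tool frame: the origin (TCP) lies on the centre line of the jaws, within the pads' length; the fingertips stand 25 mm ahead of it and the grasp point (between the pads) lies 6 mm ahead of it; x points along the fingers, y is the direction in which the jaws open and shut, and the axes are right-handed (so a half turn about x gives the same grasp; the last joint's range is limited). The gripper opens to 87 mm and grips with 3 to 60 N. Pads are 19 mm wide; open, the fingers measure 117 mm over their backs; the gripper's body (75 mm by 190 mm) begins 51 mm behind the grasp point.
Start: joints at [1.044, 0.527, 1.433, -0, 1.181, -0.178], TCP at [0.213, 0.588, 0.248] pointing down, gripper open.
Joint ranges: [-3.08, 3.08], [-0.75, 2.2], [0.22, 2.44], [-1.43, 4.57], [0, 2.65], [-2.85, 2.85]. Speed limits (rad/s): [2.79, 2.79, 3.14, 3.14, 3.14, 3.14].

INTERFACE

Orientations are given as a unit quaternion [x, y, z, w].
In Python, from rig import robot gives the robot as it stands. The module is installed in compiled form; this text tells all that it offers.
- The arm moves only by the tool move_arm, never from a script. Its argument "commands" is a list of rows, each a list of 5 numbers: the gripper's target within -1 to 1 (shut at 1, half-way at 0, fully open at -1), then the shift along the tool's x, y, z in mm, then the turn about the tool's x in degrees. A call has 1 to 8 rows; each row is the pose to reach, as a shift and turn from the pose commanded when the call began, along the tool's axes at that moment; what a row does not reach only later rows make up. A row lasts 1/12 s, in which the tool goes at most 41.7 mm and 7.16 degrees, less where a joint would pass 70% of its speed; a pose out of reach is approached as far as the arm can. A call with a gripper value outside its range is refused whole. The fingers move at their own pace and stop on an object; "newtons" is the grip in N (left out, the last holds). Time passes only in rows, so rows that repeat a pose let the fingers close. It gives the time, the measured TCP pose, the force and the opening at its end, in the units of the state.
- robot.get_obs(): the state, without advancing time (a new reading comes with each control period).
- robot.camera(name): name is "scene" or "top" or "wrist"; returns a dict with "image" (480x640x3 uint8, red, green, blue), "fx", "fy", "cx", "cy" (pixels), "xyz" and "rotation" of the camera in the world; the wrist camera has in their place "tool_from_camera" (4x4, takes a point from camera to tool coordinates, whose origin is the TCP and whose axes are the tool frame's). Camera axes: x right, y down, z forward; pixel columns grow to the right and rows downward; lengths in m; the calibration is good to about 2 mm. A picture is of the moment at which its call begins: read the wrist's pose just before it. There is no depth.
- robot.hand_in(): hands the job in, once; it reports no verdict.
Trained networks look in a picture, given as the dict that the camera call returned (one of the last four; its "shot" number tells which), for a name from the list of things; names that differ only in an ending like _2 or _b are one class to them, and where a whole thing is asked for, a point or a joint stands for the part that bears it (a point fixed in the world has none). Each returns a list of dicts, best first, with "p" (0 to 1); they miss things now and then, are a little off and sometimes report something else, mostly with a low value. They report only what shows in the picture. A call takes as long as a camera call. They do not tell look-alikes from the thing itself.
- robot.regions_of(picture, name): "pixels" (480x640 bool, what is visible of it) and "bbox" ([left, top, right, bottom] in pixels, round what is visible of it).
The state is a dict: "time": time; "q": joint angles; "joint_velocities": joint speeds; "joint_torque": joint torques, N m; "position": TCP position; "tool_rot": TCP orientation; "ft_force": force on the tool from outside, world axes, zero at the start; "moment": the same for the moment, N m; "grip_width": finger opening in m.
Only numpy, scipy, OpenCV 4.12 (cv2) and the standard library are available. Lean on these libraries where they do the work, as an engineer would, in place of code of your own. Each camera call takes 0.05 s, during which the arm holds its last target.

TASK

Take the top tray off the pile of three white sorting trays and set it down gently, upright, in the middle of the dark rubber mat, its long side along the mat's long side. Then raise the lid of the grey parts case by its bar handle to 60 degrees open and hold it there, so that a colleague can pick parts out into the tray: the lid falls shut if let go, so finish while still holding it steady. Leave the other two trays and everything else on the bench where they are.

Things in the scene. Friction and masses are not known exactly. Their poses are not given: they have to be found in the camera images.
- tray_top_centre (a point): Centre (21 mm above its underside) of the top tray, the one to take: open white tray, 110 mm (x) by 56 (y), 42 tall, walls 4, 90 g; z up. Its lowest 4 mm are a foot that sits with 2 mm play in the mouth of the tray below; then a 5 mm grey recessed band, then vertical walls, flush with those of the tray below: grip across the width, on the upper half, so that the fingers stay off the tray below.
- tray_mid_centre (a point): Centre of the middle tray of the pile, same shape, 38 mm below the top one; it stays.
- tray_low_centre (a point): Centre of the lowest tray of the pile, same shape, standing on the bench (point 21 mm above the bench); it stays.
- mat_top (a point): Centre of the upper face of the dark rubber mat, fixed flat on the bench, 190 mm long (its x) by 140 mm wide (its y), 3 mm thick.
- lid_hinge (a point): Middle of the lid's hinge axis, along the case's far rim, 80.5 mm above the bench; the axis is this point's y. Case: grey open box fixed to the bench, 170 mm deep (away from the robot), 220 wide, 80 tall. The point's axes turn with the lid; with the lid shut its z is up and the lid reaches 170 mm from the hinge along its -x, towards the robot.
- lid_handle (a point): Middle of the bar handle on the lid: round steel bar 10 mm thick, 80 mm long along its y, on a post at each end. With the lid shut it is 140 mm from the hinge along -x and 45 mm above it (37 mm above the 8 mm aluminium plate). It can be pinched across the bar from above, and turns in the fingers as the lid rises. Lid about 300 g.
- lid (a joint): Angle of the lid in rad: 0 shut, grows as it opens upward, the handle swinging up and away from the robot; 60 degrees is 1.047. It stops at 1.4 and falls shut by its own weight from any angle.
- flux: Bystander, leave alone: a small blue dropper bottle, 38 mm across, 115 mm tall; origin at its underside.
- tub: Bystander, leave alone: a low white round tub with cap, 66 mm across, 45 mm tall; origin at its underside.
- spool: Bystander, leave alone: a metal wire spool standing on its flange, 60 mm across, 40 mm tall; origin at its underside.
- dish: Bystander, leave alone: a shallow white dish, 90 mm across, 18 mm tall; origin at its underside.
- heatsink: Bystander, leave alone: a finned aluminium heatsink, 40 x 60 x 26 mm; origin at its underside.
- driver: Bystander, leave alone: a screwdriver lying on the bench, 160 mm long; origin at its underside.
- sensor: Bystander, leave alone: a small black module with a green plug, 50 x 35 x 22 mm; origin at its underside.
Not all that is in view belongs to the job. Leave any turquoise or yellow look-alike of the part that bears tray_top_centre alone.

How it is judged:
On the way, in this order (a step that is already met when the one before it is completed fails the run):
1. the top tray is lifted clear of the pile (z of tray_top_centre in the frame of tray_mid_centre above 0.055 m and contact force between the fingers and tray_top above 0.3 N), for 0.1 s.
2. the tray stands on the mat, let go, at rest, the lid still shut (x of tray_top_centre in the frame of mat_top between -0.026 and 0.026 m and y of tray_top_centre in the frame of mat_top between -0.02 and 0.02 m and z of tray_top_centre in the frame of mat_top below 0.025 m and angle between tray_top_centre's own z axis and vertical below 0.08 rad and angle between the x axis of tray_top_centre and the x axis of mat_top, either way round below 0.3 rad and linear speed of tray_top below 0.03 m/s and contact force between the fingers and tray_top below 0.05 N and value of joint lid below 0.1 rad), for 0.2 s.
At the end, for the whole second after the job is handed in: Tray upright on the mat, released, at rest, centre within 26 mm along and 20 mm across of the mat's centre, lengths within 0.3 rad; the robot still holds the lid, steady, 60 degrees open within 7 (0.925 to 1.17 rad); the other trays and the bystanders within 30 mm of their start (x of tray_top_centre in the frame of mat_top between -0.026 and 0.026 m and y of tray_top_centre in the frame of mat_top between -0.02 and 0.02 m and z of tray_top_centre in the frame of mat_top below 0.025 m and angle between tray_top_centre's own z axis and vertical below 0.08 rad and angle between the x axis of tray_top_centre and the x axis of mat_top, either way round below 0.3 rad and linear speed of tray_top below 0.03 m/s and contact force between the fingers and tray_top below 0.05 N and value of joint lid between 0.925 and 1.17 rad and velocity of joint lid between -0.1 and 0.1 rad/s and contact force between any of the fingers, the arm and lid above 0.4 N and distance of each of tray_mid_centre, tray_low_centre, flux, tub, spool, dish, heatsink, driver, sensor from where it was at the start of the episode below 0.03 m); the arm keeps its last pose, push and grip.
It fails at once if the tray is dropped or thrown (moves faster than 0.5 m/s out of the fingers) (linear speed of tray_top above 0.5 m/s and contact force between the fingers and tray_top below 0.05 N).
It fails at once if one of the two remaining trays is moved by more than 30 mm (distance of any of tray_mid_centre, tray_low_centre from where it was at the start of the episode above 0.03 m).
It fails at once if a bystander is moved by more than 30 mm (distance of any of flux, tub, spool, dish, heatsink, driver, sensor from where it was at the start of the episode above 0.03 m).
It also fails if it takes over 59 s, if anything falls off the work surface, if the arm or the gripper's body presses on something with over 40 N, if the wrist force passes 120 N, or if a joint passes its speed limit or range.

## Working session

There is one attempt and no reset: what is moved stays moved. The work goes in short steps, Python scripts to look and compute and a tool call to move; the robot and the scene stay as the last step left them, time stands still between calls to the robot, and variables do not carry over. Pictures are saved under pics/ and viewed, and the job is handed in when it is done.

Besides the shell and the picture viewer there is one more tool, called after "Call:" in YAML: its name, and indented under it one key for each argument. move_arm: Moves the arm, as the interface text tells. Its arguments: {"type":"object","properties":{"commands":{"type":"array","items":{"type":"array","items":{"type":"number"}}},"newtons":{"type":"number"}},"required":["commands"]}

```bash
mkdir -p pics; python3 - <<'E'
from rig import robot
import cv2, numpy as np, pickle
o=robot.get_obs(); print(o)
for n in ["scene","top","wrist"]:
    c=robot.camera(n); cv2.imwrite(f"pics/{n}0.png",c["image"][:,:,::-1])
    pickle.dump(c,open(f"{n}0.pkl","wb"))
    print(n,{k:v for k,v in c.items() if k!="image"})
    for nm in ["tray_top_centre","mat_top","lid_handle","lid"]:
        try:
            for r in robot.regions_of(c,nm)[:4]: print(nm,round(r["p"],2),r["bbox"],r["pixels"].sum())
        except Exception as e: print(nm,e)
print(robot.get_obs()["time"])
E
```

```text
{'time': 0.0, 'q': array([ 1.04451242e+00,  5.28446472e-01,  1.43391158e+00,  2.55825994e-05,
        1.18137512e+00, -1.78498358e-01]), 'joint_velocities': array([ 7.12610894e-05,  1.44796581e-03, -3.42465166e-04, -5.28850427e-04,
        3.61594539e-04, -6.81796630e-04]), 'joint_torque': array([-1.62918102e-03, -4.40043855e+01, -1.76595283e+01,  6.31648349e-02,
        5.80524502e-02, -1.37623442e-04]), 'position': array([0.21262955, 0.58699831, 0.24658072]), 'tool_rot': array([ 0.12163792,  0.69671076, -0.12305272,  0.69617266]), 'ft_force': array([-0.2578929 , -0.63141804, -0.05092798]), 'moment': array([ 0.00612682, -0.00495252,  0.02789126]), 'grip_width': 0.08720447022303579}
scene {'fx': 452.8873570246574, 'fy': 452.8873570246574, 'cx': 318.7089988270356, 'cy': 241.113530853736, 'xyz': array([0.88614077, 0.66510027, 1.05305511]), 'rotation': array([ 0.19666845,  0.92585198, -0.31455048, -0.07195578]), 'shot': 1}
tray_top_centre 0.86 [409.5, 316.3, 467.3, 360.4] 1409
tray_top_centre 0.68 [370.9, 287.8, 420.6, 330.6] 1148
tray_top_centre 0.64 [464.5, 364.0, 513.8, 423.1] 1606
m
[... 783 characters left out ...]
5, 192.5, 349.9, 255.9] 3756
lid 0.65 [210.9, 261.2, 211.3, 290.7] 54
lid 0.16 [370.9, 173.3, 383.3, 193.4] 145
wrist {'fx': 405.1796275427007, 'fy': 405.1796275427007, 'cx': 325.37601599171114, 'cy': 244.4277515722183, 'tool_from_camera': array([[ 1.31779290e-03, -2.71825409e-01,  9.62345681e-01,
        -1.37154754e-01],
       [ 9.99999124e-01,  4.74025138e-04, -1.23546008e-03,
        -3.53082472e-04],
       [-1.20346603e-04,  9.62346467e-01,  2.71825796e-01,
        -7.45455843e-02],
       [ 0.00000000e+00,  0.00000000e+00,  0.00000000e+00,
         1.00000000e+00]]), 'shot': 3}
tray_top_centre 0.63 [239.7, 367.7, 359.3, 419.0] 4977
lid_handle 0.59 [198.5, 416.6, 213.5, 423.1] 52
0.75
```

View pics/scene0.png

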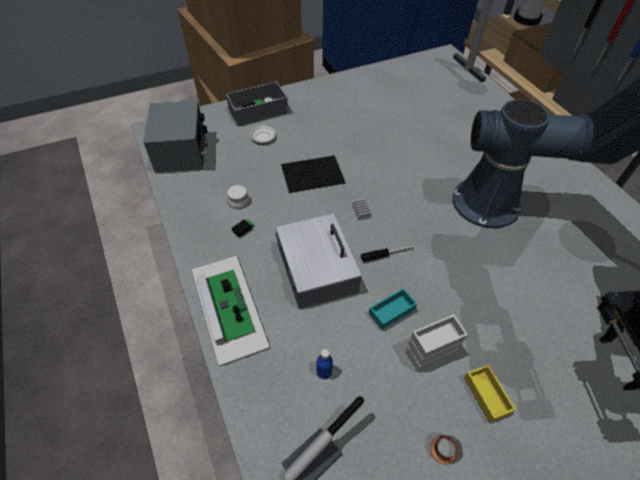

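View pics/top0.png

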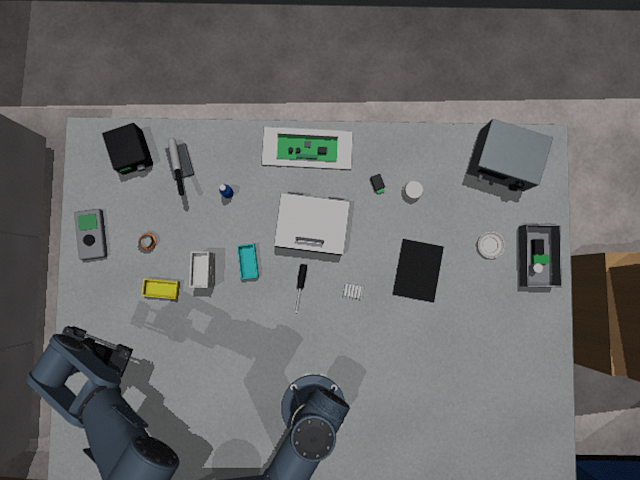

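View pics/wrist0.png

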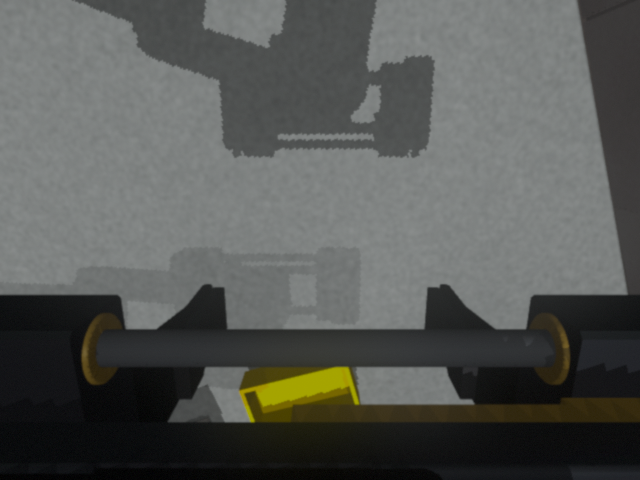

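```bash
python3 - <<'E'
import cv2
a=cv2.imread("pics/top0.png")
cv2.imwrite("pics/top0c.png",cv2.resize(a[150:330,100:340],None,fx=3.3,fy=3.3,interpolation=cv2.INTER_CUBIC))
cv2.imwrite("pics/top0d.png",cv2.resize(a[160:340,260:460],None,fx=3.3,fy=3.3,interpolation=cv2.INTER_CUBIC))
a=cv2.imread("pics/scene0.png")
cv2.imwrite("pics/scene0c.png",cv2.resize(a[130:440,260:540],None,fx=1.9,fy=1.9,interpolation=cv2.INTER_CUBIC))
E
```

```text
(no output)
```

View pics/top0c.png

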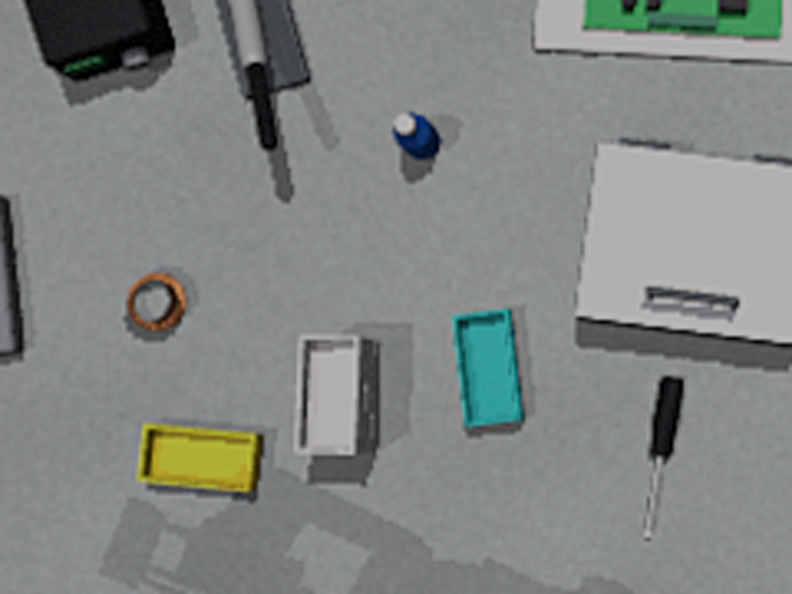

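View pics/top0d.png

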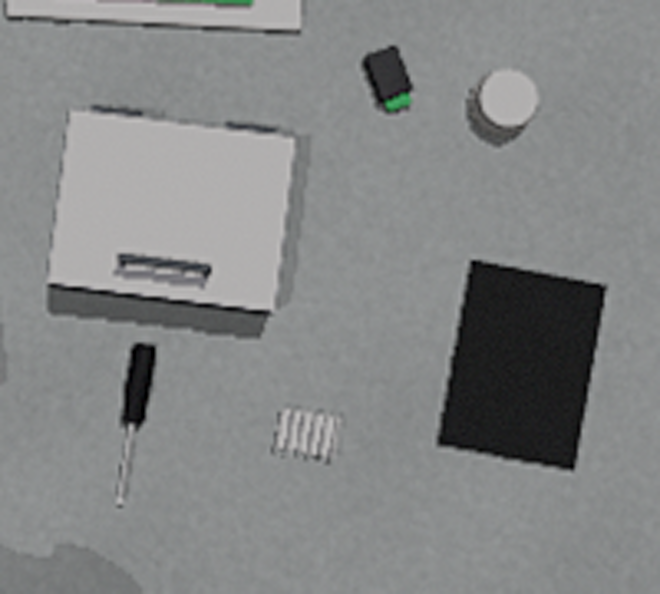

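View pics/scene0c.png

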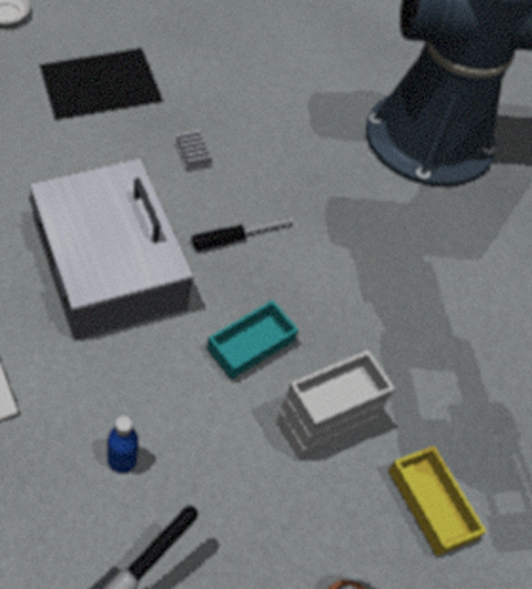

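```bash
cat > h.py <<'E'
import numpy as np, cv2, pickle
from scipy.spatial.transform import Rotation as R
def ray(c,px):
    px=np.atleast_2d(px).astype(float)
    d=np.c_[(px[:,0]-c["cx"])/c["fx"],(px[:,1]-c["cy"])/c["fy"],np.ones(len(px))]
    return R.from_quat(c["rotation"]).apply(d)
def onz(c,px,z):
    d=ray(c,px); return c["xyz"]+d*((z-c["xyz"][2])/d[:,2])[:,None]
def proj(c,P):
    q=R.from_quat(c["rotation"]).inv().apply(np.atleast_2d(P)-c["xyz"])
    return np.c_[q[:,0]/q[:,2]*c["fx"]+c["cx"],q[:,1]/q[:,2]*c["fy"]+c["cy"]]
E
python3 - <<'E'
from h import *
t=pickle.load(open("top0.pkl","rb")); s=pickle.load(open("scene0.pkl","rb"))
g=t["image"].astype(int)
print(onz(t,[312,405],0.0), proj(t,[[0,0,0]]),proj(s,[[0,0,0]]))
def rect(m,c,z,box):
    mm=np.zeros_like(m,np.uint8); x0,y0,x1,y1=box; mm[y0:y1,x0:x1]=m[y0:y1,x0:x1]
    n,l,st,_=cv2.connectedComponentsWithStats(mm); k=1+st[1:,4].argmax()
    cs,_=cv2.findContours((l==k).astype(np.uint8),0,cv2.CHAIN_APPROX_NONE)
    p=cs[0][:,0,:].astype(float)
    P=onz(c,p,z)[:,:2]; r=cv2.minAreaRect((P*1000).astype(np.float32)); return r,st[k]
m=(g.max(2)<50)
print("mat top",rect(m,t,.003,(385,230,450,310)))
gs=s["image"].astype(int)
print("mat scene",rect(gs.max(2)<50,s,.003,(275,150,350,195)))
crop=cv2.resize(t["image"][240:300,180:240],None,fx=10,fy=10,interpolation=cv2.INTER_NEAREST)
cv2.imwrite("pics/pile_t.png",crop[:,:,::-1])
crop=cv2.resize(s["image"][310:370,400:475],None,fx=10,fy=10,interpolation=cv2.INTER_NEAREST)
cv2.imwrite("pics/pile_s.png",crop[:,:,::-1])
print(g[262,186:216].mean(1).astype(int)); print(g[245:300,201].mean(1).astype(int))
crop=cv2.resize(t["image"][190:262,270:355],None,fx=9,fy=8,interpolation=cv2.INTER_NEAREST)
cv2.imwrite("pics/lid_t.png",crop[:,:,::-1])
E
```

```text
[[0.00545701 0.00419919 0.        ]] [[313.27106862 406.73779757]] [[485.31476646 202.64439378]]
mat top (((446.8288879394531, -339.0146179199219), (137.36697387695312, 186.744384765625), 79.73782348632812), array([ 393,  239,   50,   63, 2335], dtype=int32))
mat scene (((448.6044921875, -337.3717956542969), (134.81118774414062, 184.36935424804688), 80.01008605957031), array([ 282,  156,   63,   37, 1580], dtype=int32))
[138 137 136 135 177 135  49  98 160 171 173 176 176 175 176 176 176 174
 175 174 176 184 138  62  62  60  63  61  52 115]
[140 141 136 134 139 138 154 164 129 115 138 172 178 176 174 174 174 176
 174 175 176 174 175 175 173 176 174 176 174 176 175 174 175 175 175 174
 175 174 176 173 165 165 142  75  84  86  84  82  82  80  75 111 147 143
 132]
```

View pics/pile_t.png

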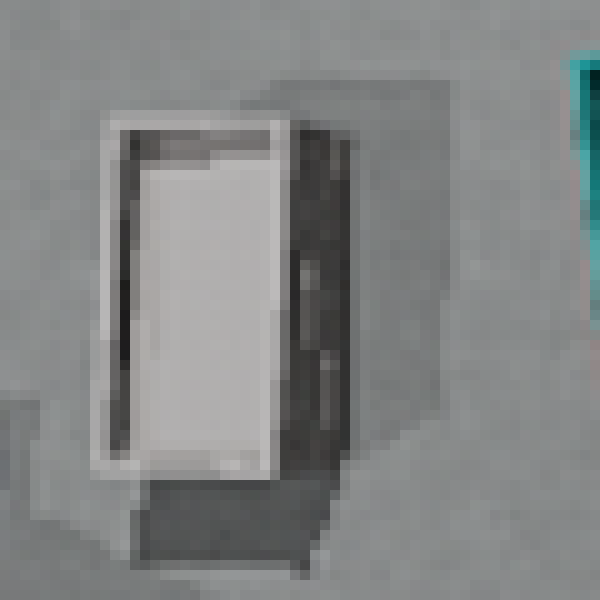

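View pics/pile_s.png

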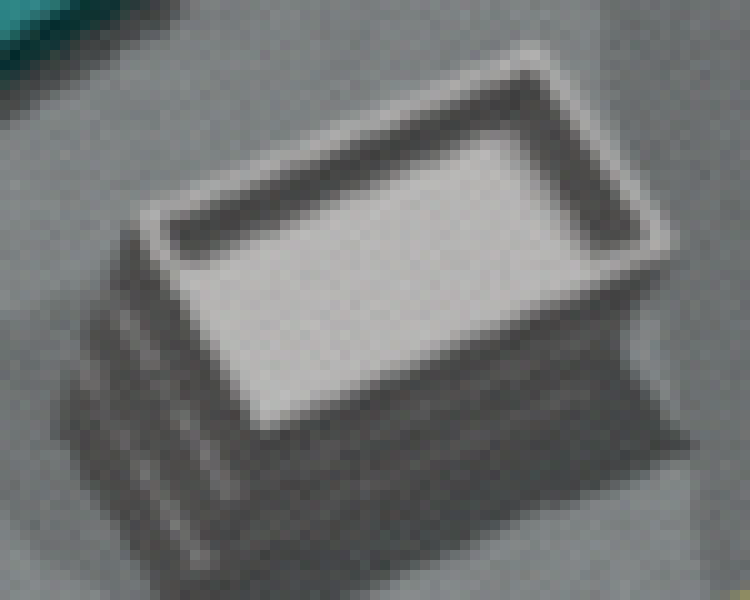

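View pics/lid_t.png

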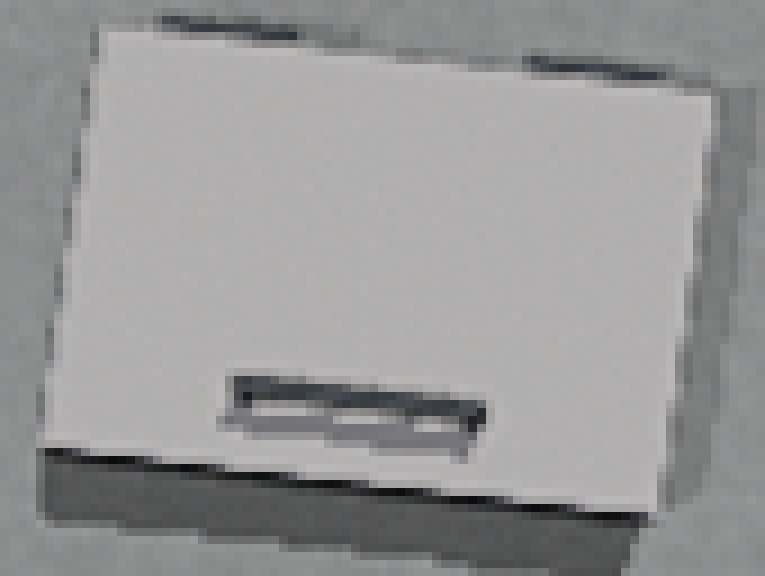

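```bash
python3 - <<'E'
from h import *
t=pickle.load(open("top0.pkl","rb")); s=pickle.load(open("scene0.pkl","rb"))
a=np.array([(101,112),(290,118),(277,478),(92,475)])/10+[180,240]-.5
b=np.array([(138,218),(535,42),(680,245),(265,430)])/10+[400,310]-.5
for c,p in((t,a),(s,b)):
    P=onz(c,p,.118)[:,:2]*1000; r=cv2.minAreaRect(P.astype(np.float32)); print(P.round(1).tolist(),P.mean(0),r)
p=np.array([(232/9,385/8),(487/9,412/8)])+[270,190]-.5
P=onz(t,p,.1255)*1000; d=P[1]-P[0]; print("bar",P,P.mean(0),np.hypot(*d[:2]),np.degrees(np.arctan2(d[1],d[0])))
q=np.array([(100/9,28/8),(715/9,92/8),(655/9,512/8),(45/9,447/8)])+[270,190]-.5
P=onz(t,q,.0885)*1000; print("lid",P.round(1),P.mean(0),cv2.minAreaRect(P[:,:2].astype(np.float32)))
im=cv2.resize(s["image"][205:300,265:370],None,fx=7,fy=6,interpolation=cv2.INTER_CUBIC); cv2.imwrite("pics/lid_s.png",im[:,:,::-1])
E
```

```text
[[494.6, 389.1], [493.6, 330.7], [382.8, 331.4], [382.9, 388.2]] [438.47836905 359.83789038] ((438.7018127441406, 360.0351257324219), (58.38960266113281, 111.65804290771484), 89.8627700805664)
[[492.2, 332.4], [383.9, 331.3], [383.5, 387.8], [493.4, 387.6]] [438.24298892 359.77419051] ((438.4002990722656, 359.4429016113281), (56.537437438964844, 109.95581817626953), 89.86695098876953)
bar [[539.1926191   63.07951384 125.5       ]
 [529.99881258 -24.4601827  125.5       ]] [534.59571584  19.30966557 125.5       ] 88.02115966340352 -95.99547728493374
lid [[ 683.5  113.4   88.5]
 [ 661.  -103.9   88.5]
 [ 494.   -84.4   88.5]
 [ 516.6  129.5   88.5]] [588.77635301  13.66218479  88.5       ] ((588.6240234375, 13.421119689941406), (218.4630126953125, 168.1531524658203), 84.10132598876953)
```

View pics/lid_s.png

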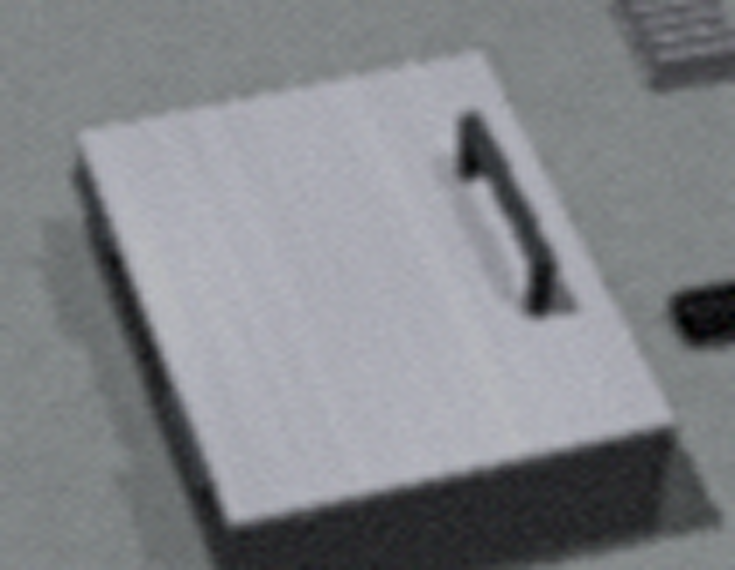

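```bash
cat >> h.py <<'E'
def st(target=None,psi=None):
    from rig import robot
    o=robot.get_obs(); Rm=R.from_quat(o["tool_rot"]).as_matrix()
    y=Rm[:,1]; print("t",round(o["time"],2),"pos",(o["position"]*1000).round(1),"psi",np.degrees(np.arctan2(y[1],y[0])).round(2),"xdown",Rm[:,0].round(3),"F",o["ft_force"].round(2),"w",round(o["grip_width"]*1000,1),"q",o["q"].round(2))
    if target is not None:
        print("shift tool mm",(Rm.T@(np.array(target)-o["position"]*1000)).round(1))
    return o
E
python3 -c "
from h import *
st([438.4,359.7,200])"
```

```text
t 0.75 pos [213.  587.6 247.6] psi 70.07 xdown [ 0.  0. -1.] F [-0.75  0.43 -0.03] w 86.8 q [ 1.04  0.53  1.43 -0.    1.18 -0.18]
shift tool mm [  47.6 -137.4  289.6]
```

Call:
move_arm:
  commands:
    - [-1,5,-17,36,-2]
    - [-1,10,-34,72,-5]
    - [-1,16,-51,108,-8]
    - [-1,22,-68,145,-10]
    - [-1,28,-86,181,-13]
    - [-1,34,-103,217,-16]
    - [-1,40,-120,254,-18]
    - [-1,47,-137,290,-20]

```text
time: 1.42
position: [0.4404, 0.3586, 0.2007]
tool_rot: [-0.001, 0.707, 0.001, 0.707]
ft_force: [1.3, 0.5, -0.5]
grip_width: 0.087
```

Call:
move_arm:
  commands:
    - [-1,0,0,0,0]
    - [-1,0,0,0,0]
    - [-1,0,0,0,0]

```text
time: 1.67
position: [0.4387, 0.3599, 0.2005]
tool_rot: [0.0, 0.707, 0.0, 0.707]
ft_force: [0.5, 0.3, -0.9]
grip_width: 0.0873
```

```bash
python3 - <<'E'
from h import *
from rig import robot
st([438.4,359.7,117])
c=robot.camera("wrist");cv2.imwrite("pics/w1.png",c["image"][:,:,::-1])
E
```

```text
t 1.67 pos [438.7 359.9 200.5] psi 90.0 xdown [-0.001  0.    -1.   ] F [ 0.48  0.29 -0.88] w 87.3 q [ 0.49  0.51  1.63  0.    1.01 -1.08]
shift tool mm [83.5 -0.2 -0.3]
```

View pics/w1.png

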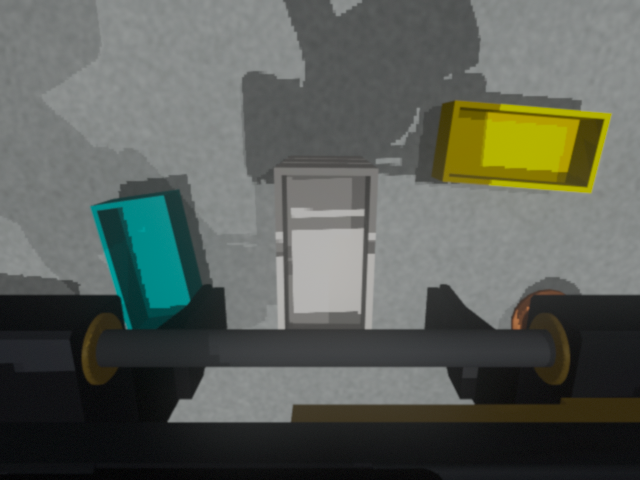

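The wrist view shows the white pile (columns 276–377) centred between the fingers (225–427), with the look-alikes clear of them. I'll go down to it.

Call:
move_arm:
  commands:
    - [-1,20,0,0,0]
    - [-1,40,0,0,0]
    - [-1,60,0,0,0]
    - [-1,74,0,0,0]
    - [-1,80,0,0,0]
    - [-1,83,0,0,0]
    - [-1,83,0,0,0]
    - [-1,83,0,0,0]

```text
time: 2.38
position: [0.439, 0.3608, 0.1183]
tool_rot: [-0.001, 0.707, 0.001, 0.708]
ft_force: [-0.2, -0.7, 0.5]
grip_width: 0.0872
```

Call:
move_arm:
  commands:
    - [0,0,0,0,0]
    - [0.4,0,0,0,0]
    - [0.6,0,0,0,0]
    - [1,0,0,0,0]
    - [1,0,0,0,0]
    - [1,0,0,0,0]
    - [1,0,0,0,0]
    - [1,0,0,0,0]
  newtons: 15

```text
time: 3.05
position: [0.4391, 0.3599, 0.1177]
tool_rot: [-0.0, 0.707, 0.0, 0.707]
ft_force: [-0.1, -1.1, 0.7]
grip_width: 0.056
```

```bash
python3 - <<'E'
from h import *
from rig import robot
st()
c=robot.camera("scene");cv2.imwrite("pics/s2.png",cv2.resize(c["image"][250:430,330:570],None,fx=3,fy=3)[:,:,::-1])
E
```

```text
t 3.05 pos [439.1 359.9 117.7] psi 90.07 xdown [ 0.  0. -1.] F [-0.11 -1.08  0.72] w 56.0 q [ 0.49  0.63  1.69 -0.    0.82 -1.08]
```

View pics/s2.png

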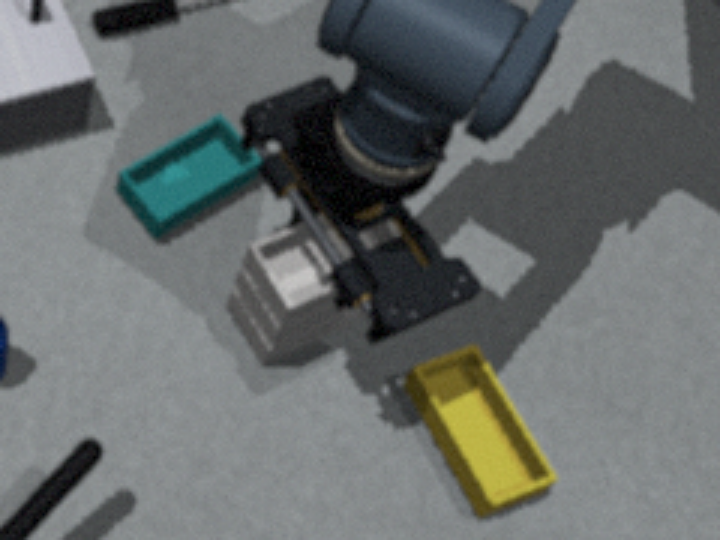

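The gripper holds 56 mm, which is the tray's width, and the pile is still standing straight. Next is a straight lift.

Call:
move_arm:
  commands:
    - [1,-4,0,0,0]
    - [1,-10,0,0,0]
    - [1,-20,0,0,0]
    - [1,-35,0,0,0]
    - [1,-55,0,0,0]
    - [1,-80,0,0,0]
    - [1,-105,0,0,0]
    - [1,-125,0,0,0]
  newtons: 15

```text
time: 3.77
position: [0.4392, 0.3602, 0.2453]
tool_rot: [-0.0, 0.706, 0.001, 0.708]
ft_force: [0.1, 0.2, -0.6]
grip_width: 0.0559
```

Call:
move_arm:
  commands:
    - [1,-15,0,0,0]
    - [1,-15,0,0,0]
    - [1,-15,0,0,0]

```text
time: 4.02
position: [0.4392, 0.3601, 0.2588]
tool_rot: [-0.0, 0.706, 0.001, 0.708]
ft_force: [-0.7, -0.5, -1.3]
grip_width: 0.056
```

```bash
python3 - <<'E'
from h import *
from rig import robot
st([447.7,-338.2,255])
c=robot.camera("scene");cv2.imwrite("pics/s3.png",cv2.resize(c["image"][250:430,330:570],None,fx=3,fy=3)[:,:,::-1])
E
```

```text
t 4.02 pos [439.2 360.1 258.8] psi 90.08 xdown [ 0.002  0.001 -1.   ] F [-0.73 -0.48 -1.32] w 56.0 q [ 0.49  0.44  1.57  0.    1.14 -1.08]
shift tool mm [   2.9 -698.3    7.6]
```

View pics/s3.png

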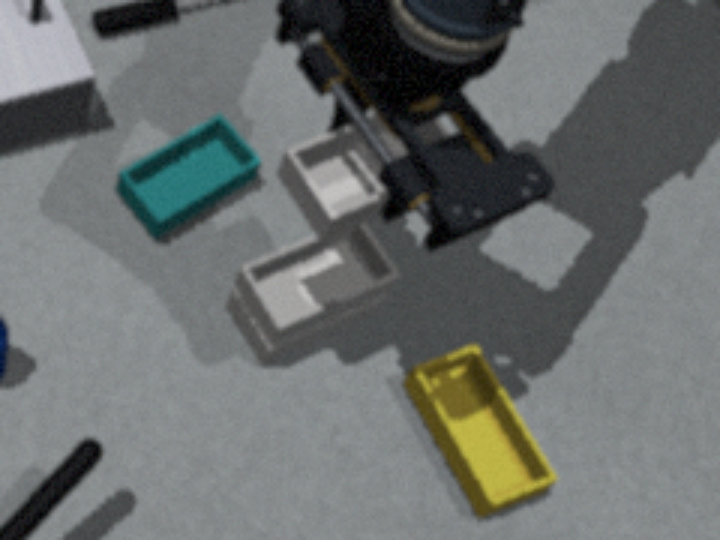

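Call:
move_arm:
  commands:
    - [1,0,-8,0,0]
    - [1,0,-25,0,0]
    - [1,0,-48,1,0]
    - [1,0,-73,1,0]
    - [1,0,-98,1,0]
    - [1,0,-123,1,0]
    - [1,0,-148,2,0]
    - [1,0,-173,2,0]

```text
time: 4.73
position: [0.4401, 0.1851, 0.2562]
tool_rot: [-0.001, 0.708, 0.0, 0.706]
ft_force: [0.9, 0.4, -0.9]
grip_width: 0.0562
```

Call:
move_arm:
  commands:
    - [1,0,-25,0,0]
    - [1,0,-50,0,0]
    - [1,0,-75,1,0]
    - [1,0,-100,1,0]
    - [1,0,-125,1,0]
    - [1,0,-150,1,0]
    - [1,0,-175,2,0]
    - [1,0,-200,2,0]

```text
time: 5.4
position: [0.4422, -0.0144, 0.2564]
tool_rot: [-0.0, 0.708, 0.001, 0.706]
ft_force: [0.1, 0.5, -1.1]
grip_width: 0.0556
```

Call:
move_arm:
  commands:
    - [1,0,-25,0,0]
    - [1,0,-50,0,0]
    - [1,0,-75,1,0]
    - [1,0,-100,1,0]
    - [1,0,-125,1,0]
    - [1,0,-150,1,0]
    - [1,0,-175,2,0]
    - [1,0,-200,2,0]

```text
time: 6.07
position: [0.4444, -0.214, 0.2561]
tool_rot: [0.0, 0.708, 0.001, 0.706]
ft_force: [0.4, -0.1, -0.8]
grip_width: 0.0558
```

Call:
move_arm:
  commands:
    - [1,0,-25,0,1]
    - [1,0,-50,0,3]
    - [1,0,-75,1,5]
    - [1,0,-97,1,7]
    - [1,0,-113,1,9]
    - [1,0,-123,2,10]
    - [1,0,-125,2,10]
    - [1,0,-125,2,10]

```text
time: 6.73
position: [0.4474, -0.3378, 0.2569]
tool_rot: [0.062, 0.705, -0.061, 0.704]
ft_force: [0.5, 0.6, -0.9]
grip_width: 0.0559
```

```bash
python3 - <<'E'
from h import *
from rig import robot
st([447.7,-338.2,45])
c=robot.camera("scene");cv2.imwrite("pics/s4.png",c["image"][:,:,::-1])
c=robot.camera("wrist");cv2.imwrite("pics/w4.png",c["image"][:,:,::-1])
E
```

```text
t 6.73 pos [ 447.4 -337.8  256.9] psi 80.06 xdown [-0.001  0.002 -1.   ] F [ 0.54  0.59 -0.89] w 55.9 q [-0.85  0.43  1.58  0.    1.13 -2.24]
shift tool mm [211.9  -0.7   0.6]
```

View pics/s4.png

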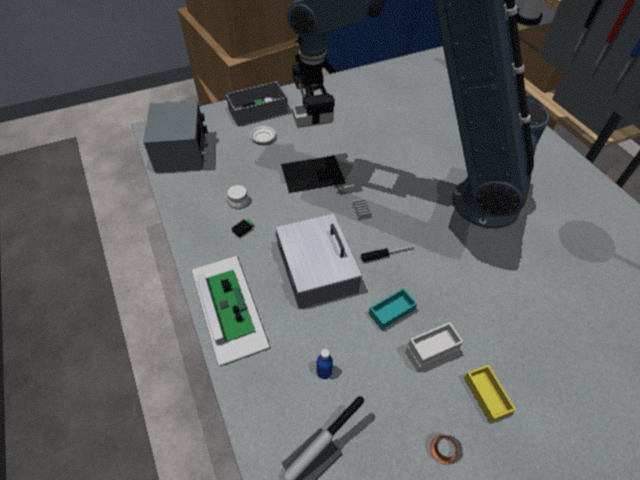

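View pics/w4.png

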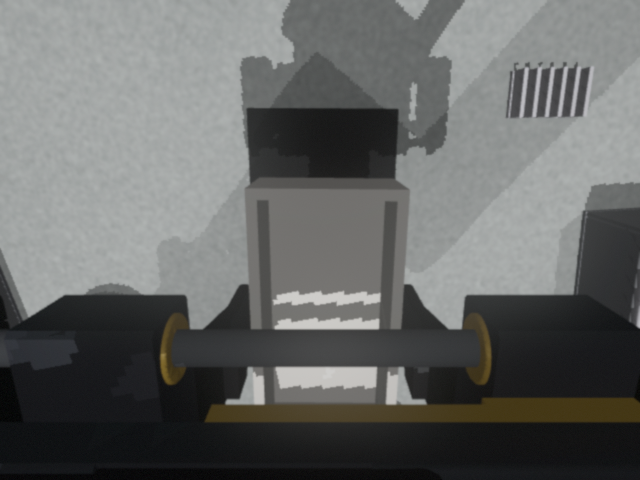

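The tray is level and lies along the mat: the mat's near edge (248–397) is in line with the tray. I'll lower it now.

Call:
move_arm:
  commands:
    - [1,10,0,0,0]
    - [1,35,0,0,0]
    - [1,65,0,0,0]
    - [1,95,0,0,0]
    - [1,125,0,0,0]
    - [1,155,0,0,0]
    - [1,180,0,0,0]
    - [1,195,0,0,0]

```text
time: 7.5
position: [0.4467, -0.3356, 0.0595]
tool_rot: [0.062, 0.706, -0.059, 0.703]
ft_force: [-0.5, 0.4, -1.2]
grip_width: 0.0556
```

Call:
move_arm:
  commands:
    - [1,4,0,0,0]
    - [1,7,0,0,0]
    - [1,9,0,0,0]
    - [1,11,0,0,0]
    - [1,12,0,0,0]
    - [1,12,0,0,0]
    - [1,12,0,0,0]

```text
time: 8.08
position: [0.4481, -0.3384, 0.0513]
tool_rot: [0.061, 0.704, -0.062, 0.705]
ft_force: [-0.2, 0.8, -0.6]
grip_width: 0.0559
```

```bash
python3 -c "
from h import *
st([447.7,-338.2,44.7])"
```

```text
t 8.08 pos [ 448.1 -338.4   51.3] psi 80.07 xdown [ 0.001 -0.001 -1.   ] F [-0.24  0.84 -0.55] w 55.9 q [-0.85  0.74  1.73 -0.    0.67 -2.24]
shift tool mm [ 6.6  0.1 -0.4]
```

Call:
move_arm:
  commands:
    - [1,2,0,0,0]
    - [1,3,0,0,0]
    - [1,4,0,0,0]
    - [1,5,0,0,0]
    - [1,5.5,0,0,0]
    - [1,5.5,0,0,0]

```text
time: 8.58
position: [0.4477, -0.338, 0.0448]
tool_rot: [0.061, 0.705, -0.061, 0.704]
ft_force: [0.1, 0.2, -1.7]
grip_width: 0.0563
```

Call:
move_arm:
  commands:
    - [1,0.5,0,0,0]
    - [1,1,0,0,0]
    - [1,1,0,0,0]

```text
time: 8.83
position: [0.4478, -0.338, 0.0447]
tool_rot: [0.061, 0.704, -0.061, 0.704]
ft_force: [-1.0, -0.1, 3.6]
grip_width: 0.0559
```

There's contact: the upward force rose to 3.6 N. I'll release gently.

Call:
move_arm:
  commands:
    - [-0.3,0,0,0,0]
    - [-0.35,0,0,0,0]
    - [-0.45,0,0,0,0]
    - [-0.6,0,0,0,0]
    - [-0.8,0,0,0,0]
    - [-1,0,0,0,0]
    - [-1,0,0,0,0]
    - [-1,0,0,0,0]

```text
time: 9.5
position: [0.4478, -0.338, 0.044]
tool_rot: [0.061, 0.704, -0.061, 0.704]
ft_force: [0.1, -0.2, -0.1]
grip_width: 0.0844
```

Call:
move_arm:
  commands:
    - [-1,-5,0,0,0]
    - [-1,-20,0,0,0]
    - [-1,-40,0,0,0]
    - [-1,-70,0,0,0]
    - [-1,-100,0,0,0]
    - [-1,-130,0,0,0]
    - [-1,-160,0,0,0]
    - [-1,-185,0,0,0]

```text
time: 10.17
position: [0.4479, -0.3381, 0.2317]
tool_rot: [0.061, 0.704, -0.062, 0.705]
ft_force: [0.5, -0.4, -0.4]
grip_width: 0.087
```

```bash
python3 - <<'E'
from h import *
from rig import robot
st([534.3,19.2,255])
c=robot.camera("scene");cv2.imwrite("pics/s5.png",cv2.resize(c["image"][60:210,200:400],None,fx=3.5,fy=3.5)[:,:,::-1])
c=robot.camera("wrist");cv2.imwrite("pics/w5.png",c["image"][:,:,::-1])
E
```

```text
t 10.17 pos [ 447.9 -338.1  231.7] psi 80.08 xdown [ 0.001 -0.002 -1.   ] F [ 0.49 -0.4  -0.45] w 87.0 q [-0.85  0.46  1.61  0.    1.07 -2.24]
shift tool mm [-23.7 366.9  23.5]
```

View pics/s5.png

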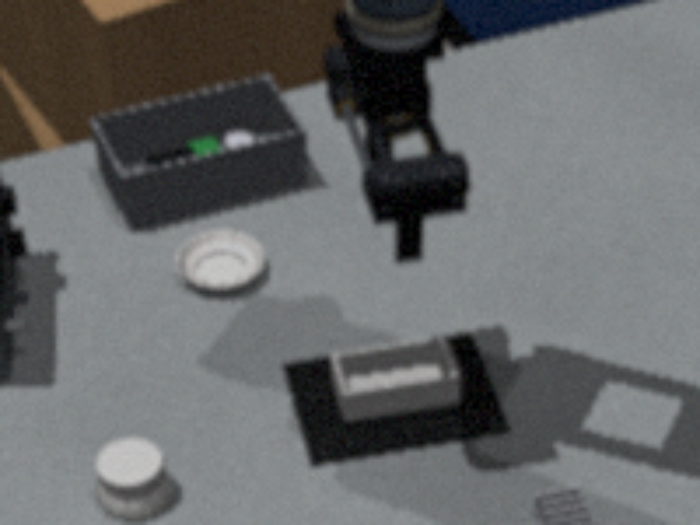

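View pics/w5.png

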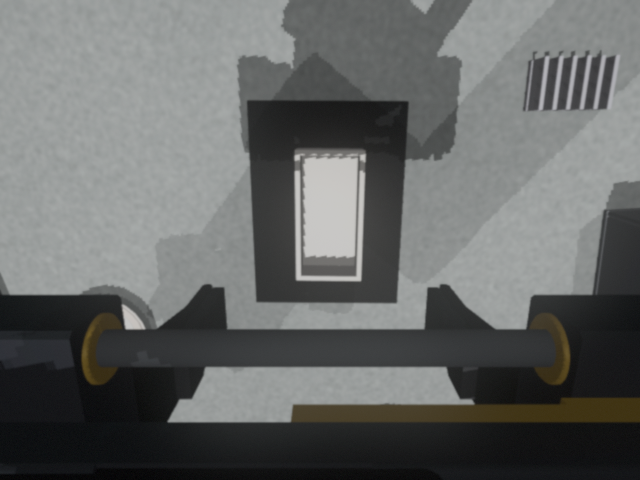

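The tray stands upright and central on the mat (tray 295–364, mat 248–408). Now I'll go over to the lid handle.

Call:
move_arm:
  commands:
    - [-1,-8,20,2,5]
    - [-1,-14,45,4,11]
    - [-1,-20,75,6,17]
    - [-1,-24,105,8,23]
    - [-1,-24,135,10,29]
    - [-1,-24,165,12,35]
    - [-1,-24,195,14,41]
    - [-1,-24,220,14,46]

```text
time: 10.93
position: [0.4992, -0.1215, 0.2523]
tool_rot: [0.333, 0.624, -0.333, 0.623]
ft_force: [-0.2, 0.9, 0.5]
grip_width: 0.087
```

```bash
python3 -c "
from h import *
st([534.3,19.2,230])"
```

```text
t 10.93 pos [ 499.2 -121.5  252.3] psi 33.82 xdown [-0.001  0.001 -1.   ] F [-0.18  0.91  0.53] w 87.0 q [-0.46  0.37  1.7   0.    1.07 -1.05]
shift tool mm [ 22.4 107.5 -97.3]
```

Call:
move_arm:
  commands:
    - [-1,0,18,-16,5]
    - [-1,0,36,-32,11]
    - [-1,0,54,-48,17]
    - [-1,5,72,-64,23]
    - [-1,10,88,-80,29]
    - [-1,15,100,-91,35]
    - [-1,19,106,-96,39]
    - [-1,22,107,-97,40]

```text
time: 11.6
position: [0.5331, 0.0183, 0.2298]
tool_rot: [-0.525, -0.474, 0.525, -0.473]
ft_force: [0.2, 0.3, -0.1]
grip_width: 0.0871
```

Call:
move_arm:
  commands:
    - [-1,0,0,0,0]
    - [-1,0,0,0,0]
    - [-1,0,0,0,0]

```text
time: 11.85
position: [0.5336, 0.0158, 0.231]
tool_rot: [-0.525, -0.474, 0.525, -0.474]
ft_force: [0.4, 0.2, -0.8]
grip_width: 0.0869
```

```bash
python3 - <<'E'
from h import *
from rig import robot
o=st([534.3,19.2,131.5])
c=robot.camera("wrist");im=c["image"].copy()
# project predicted bar ends
T=c["tool_from_camera"]; Rt=R.from_quat(o["tool_rot"]).as_matrix()
yaw=np.radians(-6); ax=np.array([-np.sin(yaw),np.cos(yaw),0])
for k in(-.04,0,.04):
    P=np.array([.5343,.0192,.1255])+k*ax
    t=Rt.T@(P-o["position"]); cc=T[:3,:3].T@(t-T[:3,3]); u=cc[0]/cc[2]*c["fx"]+c["cx"]; v=cc[1]/cc[2]*c["fy"]+c["cy"]; print(u,v)
    if 0<=v<480: cv2.circle(im,(int(u),int(v)),3,(255,0,0),1)
cv2.imwrite("pics/w6.png",im[:,:,::-1])
E
```

```text
t 11.85 pos [533.6  15.8 231. ] psi -5.91 xdown [-0. -0. -1.] F [ 0.37  0.16 -0.77] w 86.9 q [-0.18  0.43  1.68 -0.    1.04 -0.08]
shift tool mm [99.5  0.3 -3.5]
326.22026424863986 306.19436246435254
326.3607982414388 247.17287884998493
326.51403999523166 182.814388207327
```

View pics/w6.png

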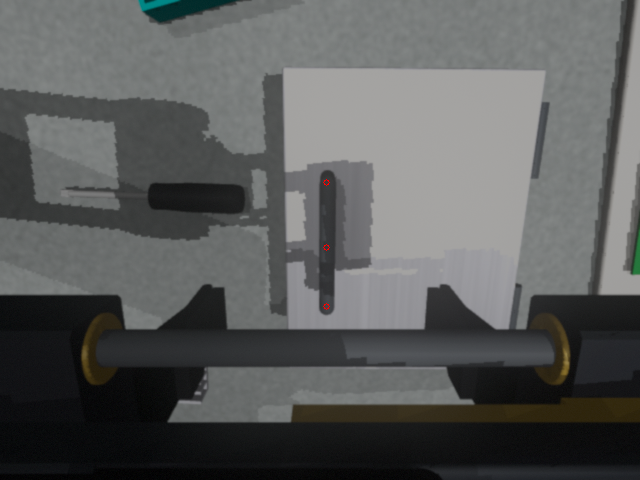

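The red projected points land on the bar, centred between the fingers. Now down to the pinch.

Call:
move_arm:
  commands:
    - [-1,20,0,-3,0]
    - [-1,45,0,-3,0]
    - [-1,68,0,-3,0]
    - [-1,86,0,-3,0]
    - [-1,95,0,-3,0]
    - [-1,99,0,-3,0]
    - [-1,99,0,-3,0]
    - [-1,99,0,-3,0]

```text
time: 12.57
position: [0.5348, 0.0192, 0.1328]
tool_rot: [0.526, 0.473, -0.525, 0.474]
ft_force: [-0.5, 0.3, -0.7]
grip_width: 0.0872
```

Call:
move_arm:
  commands:
    - [0,0,0,0,0]
    - [0.4,0,0,0,0]
    - [0.6,0,0,0,0]
    - [0.75,0,0,0,0]
    - [1,0,0,0,0]
    - [1,0,0,0,0]
    - [1,0,0,0,0]
    - [1,0,0,0,0]
  newtons: 20

```text
time: 13.23
position: [0.5341, 0.0195, 0.1321]
tool_rot: [-0.525, -0.473, 0.525, -0.473]
ft_force: [0.6, -0.0, 0.1]
grip_width: 0.0415
```

Call:
move_arm:
  commands:
    - [1,0,0,0,0]
    - [1,0,0,0,0]
    - [1,0,0,0,0]

```text
time: 13.48
position: [0.5341, 0.0195, 0.132]
tool_rot: [-0.525, -0.474, 0.525, -0.473]
ft_force: [-0.7, -0.1, -0.3]
grip_width: 0.0219
```

```bash
python3 - <<'E'
from h import *
o=st([534.3,19.2,131.5])
h=np.array([673.3,4.6,80.5+6]); yaw=np.radians(-6); e=np.array([np.cos(yaw),np.sin(yaw),0])
p0=o["position"]*1000; Rt=R.from_quat(o["tool_rot"]).as_matrix()
def pos(a):
    a=np.radians(a); return (-140*np.cos(a)+45*np.sin(a))*e+np.array([0,0,140*np.sin(a)+45*np.cos(a)])
for a in range(0,64,4): print(a,(Rt.T@(pos(a)-pos(0))).round(1))
E
```

```text
t 13.48 pos [534.1  19.5 132. ] psi -5.93 xdown [-0.  0. -1.] F [-0.72 -0.06 -0.29] w 21.9 q [-0.17  0.58  1.76  0.    0.8  -0.07]
shift tool mm [0.5 0.2 0.3]
0 [0. 0. 0.]
4 [-9.7  3.5  0. ]
8 [-19.    7.6   0. ]
12 [-28.1  12.4   0. ]
16 [-36.8  17.8   0. ]
20 [-45.2  23.8   0. ]
24 [-53.1  30.4   0. ]
28 [-60.5  37.5   0. ]
32 [-67.4  45.1   0.1]
36 [-73.7  53.2   0.1]
40 [-79.5  61.7   0.1]
44 [-84.6  70.5   0.1]
48 [-89.2  79.8   0.1]
52 [-93.   89.3   0.1]
56 [-96.2  99.    0.1]
60 [-9.88e+01  1.09e+02  1.00e-01]
```

Call:
move_arm:
  commands:
    - [1,0,0,0,0]
    - [1,0,0,0,0]
    - [1,0,0,0,0]
    - [1,0,0,0,0]

```text
time: 13.82
position: [0.5349, 0.0194, 0.1321]
tool_rot: [0.526, 0.473, -0.525, 0.474]
ft_force: [1.9, 0.4, -1.8]
grip_width: 0.009
```

The bar is pinched at about 10 mm. I'll raise it along the arc.

Call:
move_arm:
  commands:
    - [1,-3,1,0,0]
    - [1,-9.7,3.5,0,0]
    - [1,-14.5,5.5,0,0]
    - [1,-19,7.6,0,0]
    - [1,-23.7,10,0,0]
    - [1,-28.1,12.4,0,0]
    - [1,-32.5,15,0,0]
    - [1,-36.8,17.8,0,0]
  newtons: 25

```text
time: 14.48
position: [0.552, 0.0175, 0.1692]
tool_rot: [-0.525, -0.473, 0.525, -0.474]
ft_force: [3.9, -1.1, -6.2]
grip_width: 0.009
```

```bash
python3 - <<'E'
from h import *
from rig import robot
o=st()
c=robot.camera("scene");cv2.imwrite("pics/s7.png",cv2.resize(c["image"][150:320,230:430],None,fx=3.5,fy=3.5)[:,:,::-1])
E
```

```text
t 14.48 pos [552.   17.5 169.2] psi -5.92 xdown [-0. -0. -1.] F [ 3.91 -1.09 -6.15] w 9.0 q [-0.17  0.54  1.69 -0.    0.91 -0.07]
```

View pics/s7.png

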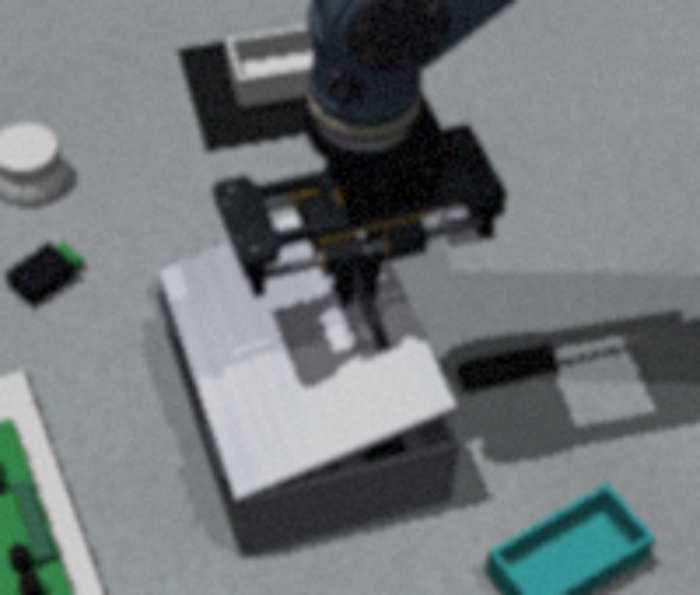

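The lid is rising and the forces are small. Continuing from 16° to about 44°.

Call:
move_arm:
  commands:
    - [1,-6.3,4.5,0,0]
    - [1,-12.4,9.3,0,0]
    - [1,-18.1,14.3,0,0]
    - [1,-23.7,19.7,0,0]
    - [1,-30.6,27.3,0,0]
    - [1,-36.9,35.4,0,0]
    - [1,-42.7,43.9,0,0]
    - [1,-47.8,52.7,0,0]

```text
time: 15.2
position: [0.6011, 0.0121, 0.2176]
tool_rot: [-0.523, -0.476, 0.527, -0.472]
ft_force: [-7.1, -3.0, 4.5]
grip_width: 0.0089
```

Call:
move_arm:
  commands:
    - [1,-2.3,4.6,0,0]
    - [1,-4.6,9.3,0,0]
    - [1,-6.5,14,0,0]
    - [1,-8.4,18.8,0,0]
    - [1,-10,23.6,0,0]
    - [1,-11.6,28.5,0,0]
    - [1,-13,33.5,0,0]
    - [1,-14.2,38.5,0,0]

```text
time: 15.87
position: [0.6412, 0.0076, 0.2323]
tool_rot: [-0.524, -0.474, 0.526, -0.473]
ft_force: [-3.0, -4.6, 4.3]
grip_width: 0.0089
```

Call:
move_arm:
  commands:
    - [1,0,0,0,0]
    - [1,0,0,0,0]
    - [1,0,0,0,0]

```text
time: 16.12
position: [0.6421, 0.0075, 0.2324]
tool_rot: [-0.525, -0.473, 0.526, -0.474]
ft_force: [-3.9, -4.1, 6.9]
grip_width: 0.0089
```

```bash
python3 - <<'E'
from h import *
from rig import robot
o=st([642.2,8,230.2])
h=np.array([673.3,4.6,86.5]); d=o["position"]*1000-h; e=np.array([np.cos(np.radians(-6)),np.sin(np.radians(-6)),0])
r=-d@e; print("r",np.hypot(r,d[2]),"lid deg",np.degrees(np.arctan2(d[2],r))-np.degrees(np.arctan2(45,140)))
c=robot.camera("scene");pickle.dump(c,open("s8.pkl","wb"));cv2.imwrite("pics/s8.png",cv2.resize(c["image"][130:330,220:430],None,fx=3,fy=3,interpolation=cv2.INTER_CUBIC)[:,:,::-1])
c=robot.camera("wrist");cv2.imwrite("pics/w8.png",c["image"][:,:,::-1])
c=robot.camera("top");pickle.dump(c,open("t8.pkl","wb"));cv2.imwrite("pics/t8.png",c["image"][:,:,::-1])
print(robot.get_obs()["joint_velocities"])
E
```

```text
t 16.12 pos [642.1   7.5 232.4] psi -5.91 xdown [-0.001 -0.002 -1.   ] F [-3.87 -4.12  6.91] w 8.9 q [-0.16  0.57  1.4  -0.    1.17 -0.06]
shift tool mm [ 2.2  0.1 -0.5]
r 149.21557693333116 lid deg 60.055671000908724
[ 0.00078792 -0.00090744  0.00072317  0.00188709 -0.00065219  0.00137884]
```

View pics/s8.png

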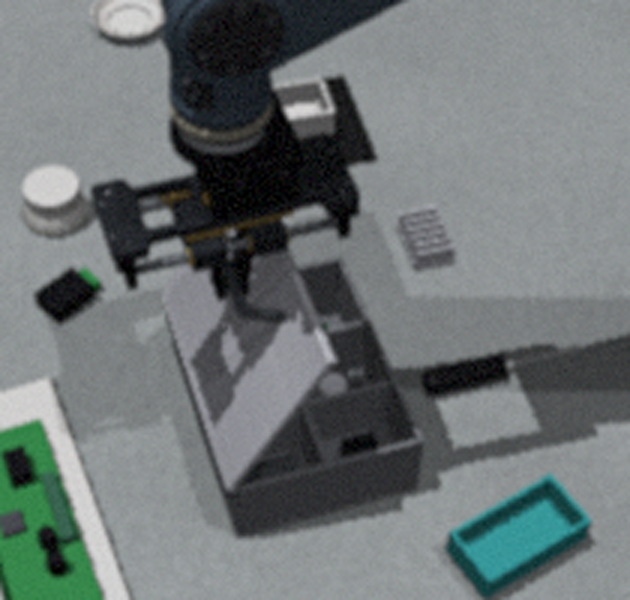

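View pics/w8.png

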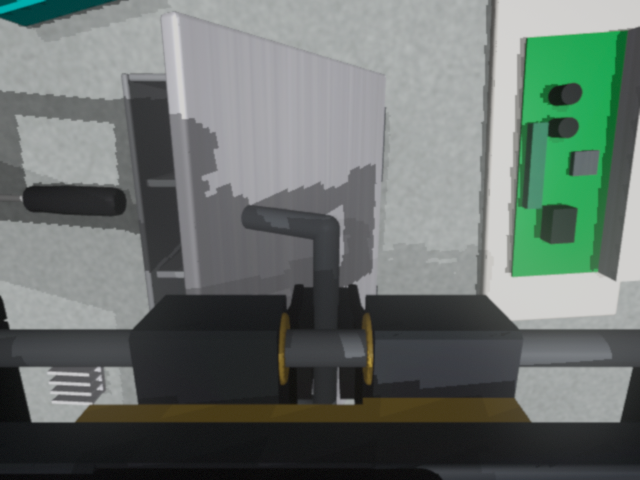

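View pics/t8.png

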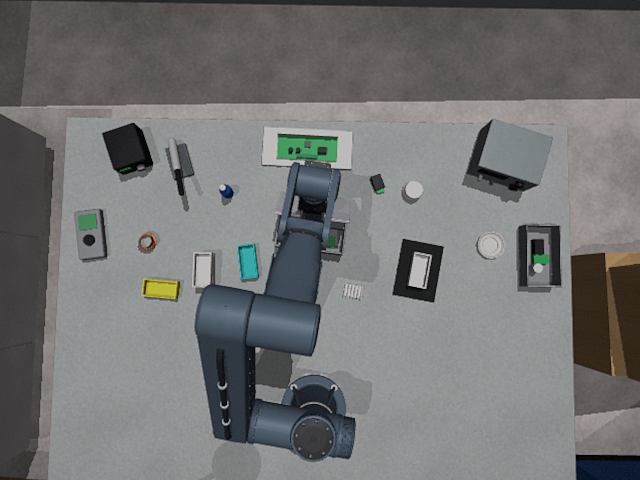

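```bash
python3 - <<'E'
from h import *
s=pickle.load(open("s8.pkl","rb"));t=pickle.load(open("t8.pkl","rb"))
y=np.radians(-6);e=np.array([np.cos(y),np.sin(y),0]);n=np.array([-np.sin(y),np.cos(y),0]);H=np.array([.6733,.0046,.0805])
for a in(50,55,60,65,70):
    r=np.radians(a)
    L=[]
    for zz in(0,8):
        x,z=-170,zz; P=H+((x*np.cos(r)+z*np.sin(r))*e+np.array([0,0,-x*np.sin(r)+z*np.cos(r)]))/1000+.11*n; L.append(((proj(s,P)[0]-[220,130])*3).round(0))
    print(a,L)
g=t["image"].astype(int)
m=np.zeros(g.shape[:2],np.uint8); m[235:305,390:445]=(g.max(2)[235:305,390:445]<50)
cs,_=cv2.findContours(m,0,cv2.CHAIN_APPROX_NONE);p=max(cs,key=len)[:,0,:].astype(float)
print("mat",cv2.minAreaRect((onz(t,p,.003)[:,:2]*1000).astype(np.float32)))
m[:]=0; m[245:297,403:438]=(g.min(2)[245:297,403:438]>120)
cs,_=cv2.findContours(m,0,cv2.CHAIN_APPROX_NONE);p=max(cs,key=len)[:,0,:].astype(float)
print("tray",cv2.minAreaRect((onz(t,p,.045)[:,:2]*1000).astype(np.float32)))
E
```

```text
50 [array([366., 365.]), array([359., 363.])]
55 [array([352., 362.]), array([344., 360.])]
60 [array([337., 360.]), array([329., 359.])]
65 [array([321., 359.]), array([312., 358.])]
70 [array([304., 359.]), array([294., 359.])]
mat ((446.8288879394531, -339.0146179199219), (137.36697387695312, 186.744384765625), 79.73782348632812)
tray ((446.9429931640625, -337.28436279296875), (57.98063659667969, 112.13253021240234), 79.52630615234375)
```

The image puts the lid at 60° and the tray within about 2 mm of the mat's centre. I'll let things settle for a moment, then hand in.

Call:
move_arm:
  commands:
    - [1,0,0,0,0]
    - [1,0,0,0,0]
    - [1,0,0,0,0]
    - [1,0,0,0,0]
    - [1,0,0,0,0]
    - [1,0,0,0,0]

```text
time: 16.77
position: [0.642, 0.0075, 0.2324]
tool_rot: [-0.525, -0.473, 0.526, -0.474]
ft_force: [-3.2, -3.7, 5.5]
grip_width: 0.0091
```

```bash
python3 -c "
from h import *
from rig import robot
st(); print(robot.hand_in())"
```

```text
t 16.77 pos [642.    7.5 232.4] psi -5.91 xdown [-0.001 -0.002 -1.   ] F [-3.18 -3.68  5.49] w 9.1 q [-0.16  0.57  1.4  -0.    1.17 -0.06]
the job is handed in; nothing more can be done
None
```

I moved the top tray onto the mat and handed the job in at 16.8 s, with the gripper still holding the lid open by its bar handle. The hand-in gives no verdict, so this rests on my own last checks.

- **Tray:** the last top view puts it about 2 mm from the mat's centre and aligned to within 0.3°. It is released and stands upright.
- **Lid:** the gripper position gives 60.1°, and the lid's corner in the scene picture agrees with 60°. The arm was steady, with about 7 N at the wrist.
- **Everything else:** the other two trays and the bystanders look unmoved in the pictures. I judged this by eye and did not measure each one.

Two readings were slightly off: the handle's arc came out at 149 mm against the expected 147 mm, and the gripper read 9 mm on the 10 mm bar. Both are within calibration error.

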